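Index a click-stop filter wheel four clicks and lock it

ROBOT

A 6-joint arm with a two-finger parallel gripper is mounted at the origin on a cart in front of the work surface, level with it; the furniture and walls round the work are solid. World frame = base frame: x ahead of the robot, y to its left, z up, the work surface at z = 0. Lengths are in m, angles in rad, forces in N, time in s.
With the tool pointing down it reaches from about 0.35 to 0.85 m from the base axis. Payload 8.1 kg.
Tool frame: the origin (TCP) lies midway between the tips of the shut fingers; the grasp point (between the pads) lies 19 mm behind it (ctrl.hold_point_z is the distance from the TCP to the grasp point, in m); z points along the fingers, y is the line along which they close (so a half turn about z gives the same grasp; the last joint's range is limited). The gripper opens to 85 mm and grips with 20 to 120 N. Pads are 22 mm wide; open, the fingers measure 114 mm over their backs; the gripper's body (76 mm by 85 mm) begins 54 mm behind the grasp point. The pads swing forward as they close: fully open they stand 13 mm farther back than shut.
Start: joints at [-1.309, 0.13, 1.488, -0, 1.523, -0.085], TCP at [0.204, -0.564, 0.231] pointing down, gripper open.
Joint ranges: [-2.96, 2.96], [-0.89, 2.26], [0.02, 2.5], [-1.34, 4.48], [0, 2.73], [-2.66, 2.66]. Speed limits (rad/s): [2.39, 2.39, 2.79, 3.14, 3.14, 3.14].

INTERFACE

Orientations are given as a unit quaternion [x, y, z, w].
In Python, from cell import ctrl gives the robot as it stands.
- The arm moves only by the tool play_rows, never from a script. Its argument "motion" is a list of rows, each an object with "delta_pos": the shift along the tool's x, y, z in parts of the range, where 1.0 means 0.5 m, a list of three; "turn": the turn, a rotation vector about the tool's x, y, z in parts of the range, where 1.0 means 180 degrees, a list of three. A call has 1 to 20 rows; each row is the pose to reach, as a shift and turn from the pose commanded when the call began, along the tool's axes at that moment; what a row does not reach only later rows make up. A row lasts 1/12 s, in which the tool goes at most 41.7 mm and 7.16 degrees, less where a joint would pass 70% of its speed; a pose out of reach is approached as far as the arm can. No shift or turn number may pass 1 either way. A call with a gripper value outside its range is refused whole. "hand" is the finger opening in cm, from 0 to 8.54, set as the call begins (left out, the last holds). The fingers move at their own pace and stop on an object; the grip force is fixed at half the most. Time passes only in rows, so rows that repeat a pose let the fingers close. It gives the time, the measured TCP pose, the force, the opening and the grip force at its end, in the units of the state.
- ctrl.get_obs(): the state, without advancing time (a new reading comes with each control period).
- ctrl.read_camera(name): name is "scene" or "side" or "wrist"; returns a dict with "pixels" (384x512x3 uint8, blue, green, red), "z_map" (384x512 float32, m along the optical axis (not along the pixel's ray), 0 where there is no reading), "vfov" (degrees; the focal length in pixels is half the picture's height over the tangent of half this angle, whatever the lens; pixels are square), "cx", "cy" (the principal point, pixels), "D" ([k1, k2, p1, p2, k3] as OpenCV has them; the pictures are not rectified), "xyz" and "attitude" of the camera in the world; the wrist camera has in their place "tool_from_camera" (4x4, takes a point from camera to tool coordinates, whose origin is the TCP and whose axes are the flange's). Camera axes: x right, y down, z forward; pixel columns grow to the right and rows downward; lengths in m; the calibration is good to about 2 mm. A picture is of the moment at which its call begins: read the wrist's pose just before it.
- ctrl.close_job(): hands the job in; it is judged then, once.
The state is a dict: "t": time; "joints": joint angles; "joint_vel": joint speeds; "joint_torque": joint torques, N m; "eef_pos": TCP position; "tcp_rot": TCP orientation; "ft_force": force on the tool from outside, world axes, zero at the start; "moment": the same for the moment, N m; "width": finger opening in m; "grip_force": force on a finger pad.
Only numpy, scipy, OpenCV 4.12 (cv2) and the standard library are available. Lean on these libraries where they do the work, as an engineer would, in place of code of your own. Each camera call takes 0.05 s, during which the arm holds its last target. There are 200 camera calls.

TASK

With the fingertips, push the orange peg of the black filter wheel round so that the wheel turns exactly four clicks clockwise (seen from above) from where it stands, and let it settle in its click stop. Then push the blue knob of the lock slide fully home, towards the wheel, and come away. Only push, gently: do not grip or lift anything, and leave the loose lens cells and the loupe where they are.

Things in the scene. Friction and masses are not known exactly. Their poses are not given: they have to be found in the camera images.
- wheel_base: aluminium plate of the filter wheel unit, screwed to the bench: 150 mm along its x, 215 mm along its y (y = -135 to +80), 12 mm thick. Origin at its underside on the wheel's vertical axis; x points away from the robot at yaw 0. The lock slide lies on its -y side; a small red index block stands at the wheel's rim on the +y side, its top 26 mm high
- filter_wheel: black wheel; origin on its axis at bench height, z up, turning about z both ways. Click stops every 30 degrees, where its yaw less the base's is a multiple of 30 degrees; the peg stands at 150 degrees from the wheel's x axis. It starts at rest in a stop with yaw +30 to -60 degrees to the base. Leaving a stop takes about 5 N at the peg; past half way it snaps by itself into the next stop and stays
- wheel_hub (a point): centre, on the axis, of the flat top face (33 mm above the bench) of the black horizontal filter wheel: 140 mm diameter, 8 mm thick, twelve small coloured filters and white rim dots round it, one per click stop; low hub cap, 32 mm diameter, its top 42 mm above the bench
- finger_peg (a point): upright orange peg on the wheel, 14 mm diameter (16 mm at its foot), 26 mm tall (top 59 mm above the bench), 56 mm from the wheel's axis. This point is its foot centre, on the wheel's top face. Four clicks move it along a chord of 97 mm
- lock_slide: steel slide with the blue knob. Origin at bench height below the knob's axis, axes as the base's: 98 mm from the wheel's axis when open (start), 87 mm when fully home (11 mm travel to a stop). It moves along the base's +y, straight towards the wheel's axis, takes about 2 N and stays where left. Its tongue enters between pins under the wheel only when the wheel rests in a click stop
- lock_knob (a point): foot centre, on its axis, of the upright blue round knob on the lock slide: 16 mm diameter, 26 mm tall, foot 20 mm and top 46 mm above the bench
- lens_cell_a: loose bystander: silver lens ring, 44 mm diameter, 14 mm tall, on the bench at the +y side of the base; origin centre of its underside
- loupe: loose bystander: black loupe, 33 mm diameter, 32 mm tall, on the bench at the +y side of the base; origin centre of its underside
- lens_cell_b: loose bystander: black lens ring, 33 mm diameter, 18 mm tall, on the bench beyond the lock knob on the -y side; origin centre of its underside

How it is judged:
By the outcome, as a careful person would: the job done as asked, in the order asked, and still so for the second after the job is handed in, with the robot touching nothing.
It also fails if it takes over 64 s, if anything falls off the work surface, if the arm or the gripper's body presses on something with over 40 N, if the wrist force passes 120 N, or if a joint passes its speed limit or range.

## Working session

There is one attempt and no reset: what is moved stays moved. The work goes in short steps, Python scripts to look and compute and a tool call to move; the robot and the scene stay as the last step left them, time stands still between calls to the robot, and variables do not carry over. Pictures are saved under pics/ and viewed, at most 10 in all, crops included, and the job is handed in when it is done.

Besides the shell and the picture viewer there is one more tool, called after "Request:" in YAML: its name, and indented under it one key for each argument. play_rows: Moves the arm, as the interface text tells. Its arguments: {"type":"object","properties":{"motion":{"type":"array","items":{"type":"object","properties":{"delta_pos":{"type":"array","items":{"type":"number"}},"turn":{"type":"array","items":{"type":"number"}}}}},"hand":{"type":"number"}},"required":["motion"]}

```bash
mkdir -p pics; cat > h.py <<'E'
import numpy as np, cv2
from cell import ctrl
from scipy.spatial.transform import Rotation as R
def cam(name):
    o=ctrl.get_obs(); c=ctrl.read_camera(name)
    f=192/np.tan(np.radians(c["vfov"])/2)
    c["K"]=np.array([[f,0,c["cx"]],[0,f,c["cy"]],[0,0,1]])
    if name=="wrist":
        T=np.eye(4);T[:3,:3]=R.from_quat(o["tcp_rot"]).as_matrix();T[:3,3]=o["eef_pos"]
        T=T@np.array(c["tool_from_camera"]); c["R"],c["t"]=T[:3,:3],T[:3,3]
    else:
        a=np.array(c["attitude"]); c["R"]=R.from_quat(a).as_matrix() if a.size==4 else a.reshape(3,3); c["t"]=np.array(c["xyz"])
    return c
def rays(c,uv):
    n=cv2.undistortPoints(np.array(uv,float).reshape(-1,1,2),c["K"],np.array(c["D"],float)).reshape(-1,2)
    return np.c_[n,np.ones(len(n))]@c["R"].T
def onplane(c,uv,z):
    d=rays(c,uv); return c["t"]+d*((z-c["t"][2])/d[:,2])[:,None]
def proj(c,P):
    rv,_=cv2.Rodrigues(c["R"].T); return cv2.projectPoints(np.array(P,float).reshape(-1,1,3),rv,-c["R"].T@c["t"],c["K"],np.array(c["D"],float))[0].reshape(-1,2)
def blobs(c,lo,hi,mina=15):
    m=cv2.inRange(cv2.cvtColor(c["pixels"],cv2.COLOR_BGR2HSV),np.array(lo),np.array(hi))
    n,l,s,ce=cv2.connectedComponentsWithStats(m)
    return [(s[i].tolist(),ce[i].round(1).tolist()) for i in range(1,n) if s[i][4]>=mina],l
E
cat > a.py <<'E'
from h import *
ims=[]
for n in ["scene","side","wrist"]:
    c=cam(n); cv2.imwrite(f"pics/{n}0.png",c["pixels"]); np.save(n,c,allow_pickle=True)
    print(n,c["t"],c["K"][0,0],c["D"],c["R"][:,2])
    print("orange",blobs(c,[5,150,100],[20,255,255])[0]); print("blue",blobs(c,[100,150,60],[125,255,255])[0]);print("red",blobs(c,[0,150,60],[4,255,255])[0])
print(ctrl.get_obs())
E
python3 a.py
```

```text
scene [-0.25877657 -0.4366697   0.43380683] 474.16677197130895 [-0.04622588  0.          0.          0.          0.        ] [ 0.82188698  0.41777275 -0.38725667]
orange [([209, 136, 21, 17, 119], [219.7, 144.1]), ([186, 142, 18, 8, 53], [195.5, 145.6]), ([187, 148, 19, 11, 42], [195.3, 153.3]), ([479, 175, 21, 13, 62], [488.2, 179.8]), ([220, 196, 7, 14, 78], [222.6, 202.3])]
blue []
red []
side [0.16239383 0.66512305 0.360672  ] 354.58244488763813 [0.00251559 0.         0.         0.         0.        ] [ 0.41015597 -0.83247605 -0.37249928]
orange [([267, 186, 7, 13, 70], [270.4, 192.0]), ([100, 209, 6, 14, 19], [102.7, 215.3])]
blue [([269, 170, 4, 9, 33], [270.6, 173.7])]
red [([257, 191, 5, 5, 18], [258.9, 192.9]), ([72, 247, 12, 5, 39], [77.0, 249.4])]
wrist [ 0.28001868 -0.53737926  0.37232687] 265.11298382350475 [-0.00945189  0.          0.          0.          0.        ] [-0.29777083 -0.10572887 -0.94876443]
orange []
blue []
red []
{'t': 0.15, 'joints': array([-1.30938486e+00,  1.31007420e-01,  1.48907089e+00,  9.11970055e-06,
        1.52301710e+00, -8.53951972e-02]), 'joint_vel': array([-0.00054988, -0.00229801, -0.00291567, -0.00092198, -0.00098717,
        0.0011296 ]), 'joint_torque': array([ 2.57784941e-04, -5.70064223e+01, -5.01157880e+01, -1.79356302e-04,
        9.60591948e-03, -4.98416011e-05]), 'eef_pos': array([ 0.20384857, -0.56383411,  0.23045069]), 'tcp_rot': array([ 9.85003036e-01,  1.72535371e-01, -6.15053640e-05, -7.48872267e-04]), 'ft_force': array([-0.11617763,  0.65515509,  0.03926606]), 'moment': array([-0.00427967,  0.04107293, -0.01480847]), 'grip_force': 0.0, 'width': 0.08527543642848215}
```

```bash
python3 - <<'E'
import cv2
a=cv2.imread("pics/scene0.png");b=cv2.imread("pics/side0.png")
cv2.imwrite("pics/c1.png",cv2.resize(a[110:260,120:320],(800,600),interpolation=cv2.INTER_CUBIC))
cv2.imwrite("pics/c2.png",cv2.resize(b[130:280,180:380],(800,600),interpolation=cv2.INTER_CUBIC))
E
```

```text
(no output)
```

View pics/scene0.png

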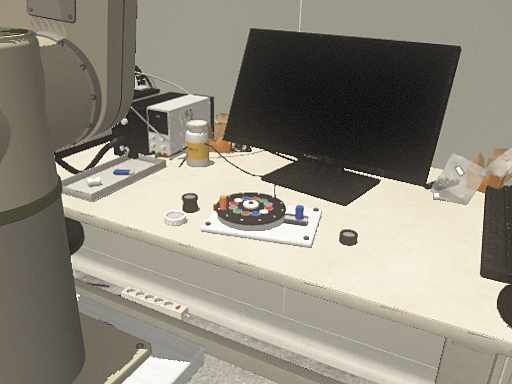

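View pics/c1.png

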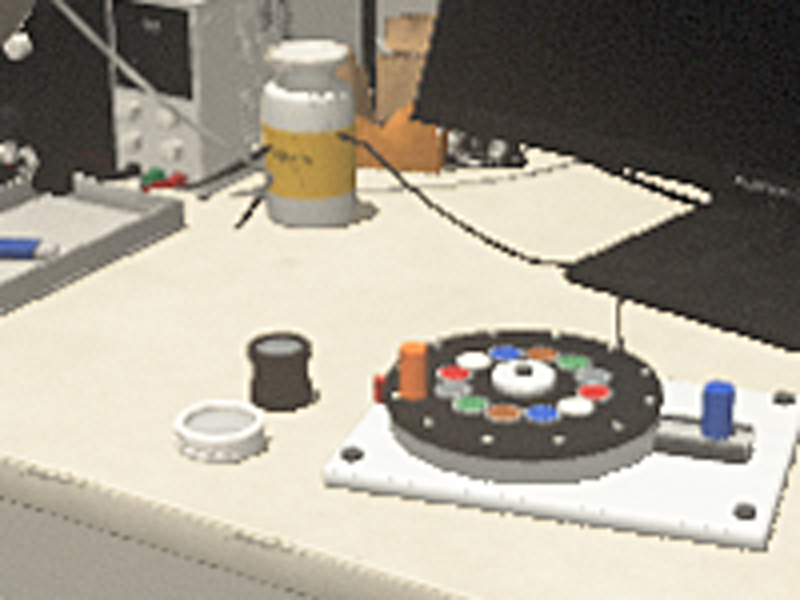

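View pics/c2.png

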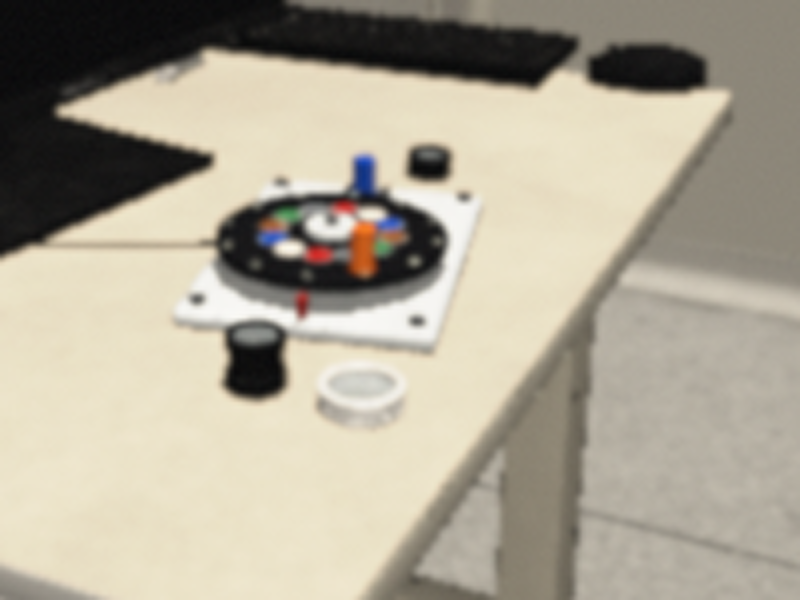

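The scene view shows the peg at about (222,202), the hub at (251,204) and the blue knob at (299,213). Lens cell A is at (175,217), the loupe at (190,202) and lens cell B at (348,237). The side view has the peg at (270,192) and the knob at (271,174). Next I measure these by ray casting.

```bash
cat > m.py <<'E'
from h import *
S=np.load("scene.npy",allow_pickle=True).item();D=np.load("side.npy",allow_pickle=True).item()
def box(c,lo,hi,roi):
    m=cv2.inRange(cv2.cvtColor(c["pixels"],cv2.COLOR_BGR2HSV),np.array(lo),np.array(hi)); k=np.zeros_like(m);x0,y0,x1,y1=roi;k[y0:y1,x0:x1]=m[y0:y1,x0:x1]
    y,x=np.nonzero(k); return [x.mean(),y.mean()],len(x),(x.min(),x.max(),y.min(),y.max())
def tri(a,b):
    d1=rays(S,[a])[0];d2=rays(D,[b])[0]
    s=np.linalg.lstsq(np.c_[d1,-d2],D["t"]-S["t"],rcond=None)[0]
    p,q=S["t"]+s[0]*d1,D["t"]+s[1]*d2; return (p+q)/2,np.linalg.norm(p-q)
O=([4,130,80],[22,255,255]);B=([100,130,50],[125,255,255]);Rd=([0,130,50],[3,255,255])
for n,h,rs,rd,z in [("peg",O,(215,190,230,215),(264,182,276,202),.046),("knob",B,(293,203,306,222),(266,166,276,180),.033)]:
    a=box(S,*h,rs);b=box(D,*h,rd);print(n,a,b);print(tri(a[0],b[0]),onplane(S,[a[0]],z),onplane(D,[b[0]],z))
# wheel: dark top ellipse by depth: points at z 0.03..0.036
for c,n in((S,"S"),(D,"D")):
    v,u=np.mgrid[0:384,0:512];d=rays(c,np.c_[u.ravel(),v.ravel()])
    f=c["R"][:,2];P=c["t"]+d*(c["z_map"].ravel()/(d@f))[:,None]
    for lo,hi in((.029,.037),(.038,.045),(.009,.015)):
        k=(c["z_map"].ravel()>0)&(P[:,2]>lo)&(P[:,2]<hi)&(P[:,0]>.3)&(P[:,0]<.75)&(abs(P[:,1])<.35)
        im=k.reshape(384,512).astype(np.uint8)
        nn,l,s,ce=cv2.connectedComponentsWithStats(im);i=1+np.argmax(s[1:,4]);Q=P[(l==i).ravel()]
        r=cv2.minAreaRect(Q[:,:2].astype(np.float32)*1000);print(n,lo,len(Q),cv2.minEnclosingCircle(Q[:,:2].astype(np.float32)*1000),r,np.median(Q[:,2]))
E
python3 m.py
```

```text
peg ([np.float64(222.51162790697674), np.float64(202.43023255813952)], 86, (np.int64(215), np.int64(226), np.int64(196), np.int64(209))) ([np.float64(270.3544303797468), np.float64(192.35443037974684)], 79, (np.int64(267), np.int64(273), np.int64(186), np.int64(198)))
(array([0.45856999, 0.00452436, 0.04488798]), np.float64(0.0023254156239963047)) [[0.45891998 0.00417347 0.046     ]] [[0.45600626 0.009026   0.046     ]]
knob ([np.float64(299.5), np.float64(207.9)], 20, (np.int64(297), np.int64(302), np.int64(206), np.int64(218))) ([np.float64(270.5882352941176), np.float64(173.7941176470588)], 34, (np.int64(269), np.int64(272), np.int64(170), np.int64(178)))
(array([ 0.52076647, -0.13090617,  0.03676992]), np.float64(0.010204025385868195)) [[ 0.53952355 -0.1252631   0.033     ]] [[ 0.51759893 -0.1286743   0.033     ]]
S 0.029 1607 ((497.3687438964844, -35.51945114135742), 71.88155364990234) ((496.77264404296875, -36.89507293701172), (139.8033447265625, 138.33029174804688), 38.86659240722656) 0.03394803716002709
S 0.038 92 ((496.8753662109375, -37.414390563964844), 16.16570281982422) 
[... 207 characters left out ...]
51953125, -64.374755859375), (149.57525634765625, 214.1633758544922), 13.273517608642578) 0.012609524410046785
D 0.029 1002 ((497.432861328125, -36.45146179199219), 71.05659484863281) ((496.05694580078125, -36.84455108642578), (137.11610412597656, 138.0325927734375), 10.84170913696289) 0.03184145717695255
D 0.038 107 ((691.9855346679688, 329.98773193359375), 19.95993423461914) ((687.7689819335938, 329.9838562011719), (14.85116958618164, 39.84131622314453), 0.31439289450645447) 0.04225636940546451
D 0.009 831 ((500.02471923828125, -62.32998275756836), 126.24186706542969) ((502.60076904296875, -62.07049560546875), (147.82423400878906, 212.310791015625), 13.113755226135254) 0.010663544377379874
```

The fits agree with each other:
- Hub at about (0.497, −0.037), base yaw about 13.2°.
- Knob predicted at (0.519, −0.132).
- Peg at azimuth about 133°, so the wheel is at −30°. It has to go to about 13°.

I'll shut the fingers, move behind the peg and high, and turn the tool so its −x side pushes.

Careful with the scale: shifts go in shares of 0.5 m and turns go in shares of 180 degrees. That gives: -43.6 cm is -0.872, -42 cm is -0.84, -140 degrees is -0.7778.

Request:
play_rows:
  hand: 0
  motion:
    - {"delta_pos":[0.08,-0.088,0.012],"turn":[0,0,-0.0389]}
    - {"delta_pos":[0.16,-0.174,0.024],"turn":[0,0,-0.0778]}
    - {"delta_pos":[0.24,-0.26,0.036],"turn":[0,0,-0.1167]}
    - {"delta_pos":[0.3,-0.326,0.048],"turn":[0,0,-0.1556]}
    - {"delta_pos":[0.36,-0.39,0.06],"turn":[0,0,-0.1944]}
    - {"delta_pos":[0.42,-0.454,0.07],"turn":[0,0,-0.2333]}
    - {"delta_pos":[0.48,-0.52,0.08],"turn":[0,0,-0.2722]}
    - {"delta_pos":[0.54,-0.58,0.09],"turn":[0,0,-0.3111]}
    - {"delta_pos":[0.6,-0.646,0.1],"turn":[0,0,-0.35]}
    - {"delta_pos":[0.66,-0.71,0.11],"turn":[0,0,-0.3889]}
    - {"delta_pos":[0.7,-0.76,0.12],"turn":[0,0,-0.4278]}
    - {"delta_pos":[0.74,-0.8,0.12],"turn":[0,0,-0.4667]}
    - {"delta_pos":[0.78,-0.84,0.12],"turn":[0,0,-0.5056]}
    - {"delta_pos":[0.81,-0.872,0.12],"turn":[0,0,-0.5444]}
    - {"delta_pos":[0.81,-0.872,0.12],"turn":[0,0,-0.5833]}
    - {"delta_pos":[0.81,-0.872,0.12],"turn":[0,0,-0.6222]}
    - {"delta_pos":[0.81,-0.872,0.12],"turn":[0,0,-0.6611]}
    - {"delta_pos":[0.81,-0.872,0.12],"turn":[0,0,-0.7]}
    - {"delta_pos":[0.81,-0.872,0.12],"turn":[0,0,-0.7389]}
    - {"delta_pos":[0.81,-0.872,0.12],"turn":[0,0,-0.7778]}

```text
t: 1.82
eef_pos: [0.4364, -0.0164, 0.171]
tcp_rot: [0.172, 0.985, 0.0, -0.0]
ft_force: [-0.2, 0.3, 0.2]
width: 0.0
grip_force: 0.0
```

```bash
cat > w.py <<'E'
from h import *
import sys
o=ctrl.get_obs();M=R.from_quat(o["tcp_rot"]).as_matrix();print(o["t"],o["eef_pos"].round(4),"az",np.degrees(np.arctan2(M[1,0],M[0,0])).round(2),"zax",M[:,2].round(3),o["ft_force"].round(1),np.degrees(o["joints"]).round(0),o["width"])
c=cam("wrist");cv2.imwrite(f"pics/{sys.argv[1]}.png",c["pixels"])
for n,lo,hi,z in [("orange",[4,130,80],[22,255,255],.059),("blue",[100,130,50],[125,255,255],.046)]:
    for s,ce in blobs(c,lo,hi,40)[0]: print(n,s,ce,onplane(c,[ce],z).round(4))
print(proj(c,[[.4968,-.0368,.042],[.4585,.004,.059],[.5192,-.1322,.046]]).round(0).tolist())
E
python3 w.py w1
```

```text
1.8167 [ 0.4364 -0.0164  0.171 ] az 160.24 zax [-0.001  0.    -1.   ] [-0.2  0.3  0.2] [ -9. -17. 114.   0.  82. -79.] 4.7084986352182654e-05
orange [277, 196, 10, 9, 70] [281.7, 199.7] [[0.4588 0.0023 0.059 ]]
orange [234, 204, 13, 11, 107] [240.0, 209.2] [[ 0.4542 -0.0416  0.059 ]]
blue [224, 215, 13, 12, 115] [229.6, 220.4] [[ 0.4676 -0.0598  0.046 ]]
blue [282, 240, 9, 11, 78] [285.9, 244.7] [[ 0.5175 -0.0105  0.046 ]]
[[258.0, 235.0], [283.0, 199.0], [189.0, 276.0]]
```

View pics/w1.png

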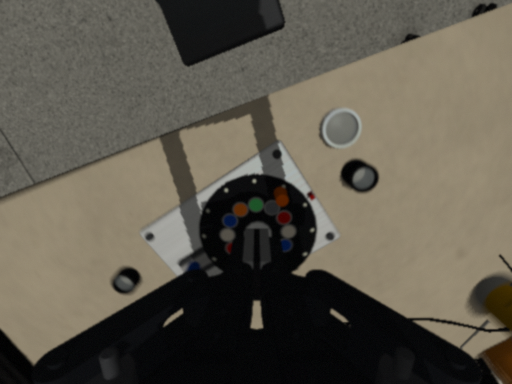

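The wrist view shows the peg top at (282,200) against a predicted (283,199), so the model holds. The bystanders are clear, with the ring at (341,127), the loupe at (360,176) and cell B at (126,280). Next I finish the turn and descend to z≈0.043.

Scaled: 12.8 cm is 0.256, 12 cm is 0.24, -63 degrees is -0.35.

Request:
play_rows:
  motion:
    - {"delta_pos":[0,0,0.02],"turn":[0,0,-0.0389]}
    - {"delta_pos":[0,0,0.04],"turn":[0,0,-0.0778]}
    - {"delta_pos":[0,0,0.06],"turn":[0,0,-0.1167]}
    - {"delta_pos":[0,0,0.08],"turn":[0,0,-0.1556]}
    - {"delta_pos":[0,0,0.1],"turn":[0,0,-0.1944]}
    - {"delta_pos":[0,0,0.12],"turn":[0,0,-0.2333]}
    - {"delta_pos":[0,0,0.14],"turn":[0,0,-0.2722]}
    - {"delta_pos":[0,0,0.16],"turn":[0,0,-0.3111]}
    - {"delta_pos":[0,0,0.18],"turn":[0,0,-0.35]}
    - {"delta_pos":[0,0,0.2],"turn":[0,0,-0.35]}
    - {"delta_pos":[0,0,0.22],"turn":[0,0,-0.35]}
    - {"delta_pos":[0,0,0.24],"turn":[0,0,-0.35]}
    - {"delta_pos":[0,0,0.256],"turn":[0,0,-0.35]}
    - {"delta_pos":[0,0,0.256],"turn":[0,0,-0.35]}
    - {"delta_pos":[0,0,0.256],"turn":[0,0,-0.35]}

```text
t: 3.12
eef_pos: [0.4362, -0.0165, 0.0428]
tcp_rot: [-0.365, 0.931, 0.0, -0.001]
ft_force: [0.7, -0.6, -0.2]
width: -0.0001
grip_force: 0.0
```

```bash
cat > arc.py <<'E'
# rows for turning the TCP clockwise about the hub: arc.py gap_mm a0 a1 n (peg angle turned, deg), first row can include approach
from h import *
import sys
off,a0,a1,n=map(float,sys.argv[1:5])
o=ctrl.get_obs();M=R.from_quat(o["tcp_rot"]).as_matrix();p=o["eef_pos"];az=np.degrees(np.arctan2(M[1,0],M[0,0]))
print(o["t"],p.round(4),az.round(1),o["ft_force"].round(1))
for a in np.linspace(a0,a1,int(n)):
    f=np.radians(133.2-a);t=np.array([np.sin(f),-np.cos(f)])
    q=np.r_[np.array([.4968,-.0368])+.056*np.array([np.cos(f),np.sin(f)])-off/1000*t,.043]
    print((M.T@(q-p)*100).round(2).tolist(),round((az-(223.2-a)+180)%360-180,1))
E
python3 arc.py 18 -2 50 20
```

```text
3.1167 [ 0.4362 -0.0165  0.0428] -137.2 [ 0.7 -0.6 -0.2]
[-1.04, -0.09, -0.02] -2.4
[-1.3, 0.0, -0.02] 0.3
[-1.57, 0.08, -0.02] 3.1
[-1.85, 0.15, -0.02] 5.8
[-2.12, 0.2, -0.03] 8.5
[-2.4, 0.24, -0.03] 11.3
[-2.68, 0.26, -0.03] 14.0
[-2.96, 0.28, -0.03] 16.7
[-3.24, 0.27, -0.03] 19.5
[-3.52, 0.26, -0.03] 22.2
[-3.8, 0.23, -0.03] 25.0
[-4.08, 0.19, -0.03] 27.7
[-4.36, 0.13, -0.03] 30.4
[-4.63, 0.07, -0.03] 33.2
[-4.9, -0.01, -0.03] 35.9
[-5.16, -0.11, -0.03] 38.6
[-5.42, -0.21, -0.03] 41.4
[-5.68, -0.33, -0.03] 44.1
[-5.93, -0.46, -0.03] 46.8
[-6.17, -0.6, -0.03] 49.6
```

Scaled: -2.4 cm is -0.048, -2.12 cm is -0.0424, 11.3 degrees is 0.0628.

Request:
play_rows:
  motion:
    - {"delta_pos":[-0.008,0,0],"turn":[0,0,0]}
    - {"delta_pos":[-0.016,0,0],"turn":[0,0,0]}
    - {"delta_pos":[-0.021,0,0],"turn":[0,0,0]}
    - {"delta_pos":[-0.024,0,0],"turn":[0,0,0]}
    - {"delta_pos":[-0.026,0,0],"turn":[0,0,0.0017]}
    - {"delta_pos":[-0.0288,0.0008,0],"turn":[0,0,0.0094]}
    - {"delta_pos":[-0.0314,0.0016,0],"turn":[0,0,0.0172]}
    - {"delta_pos":[-0.0342,0.0024,0],"turn":[0,0,0.0244]}
    - {"delta_pos":[-0.037,0.003,0],"turn":[0,0,0.0322]}
    - {"delta_pos":[-0.0396,0.0036,0],"turn":[0,0,0.0394]}
    - {"delta_pos":[-0.0424,0.004,0],"turn":[0,0,0.0472]}
    - {"delta_pos":[-0.0452,0.0044,0],"turn":[0,0,0.055]}
    - {"delta_pos":[-0.048,0.0048,0],"turn":[0,0,0.0628]}

```text
t: 4.2
eef_pos: [0.4526, 0.0013, 0.0435]
tcp_rot: [-0.271, 0.963, -0.0, -0.0]
ft_force: [-1.4, -1.5, 1.2]
width: -0.0002
grip_force: 1.0
```

```bash
python3 w.py w2; python3 arc.py 18 10 40 20
```

```text
4.2 [0.4526 0.0013 0.0435] az -148.52 zax [-0.    -0.001 -1.   ] [-1.4 -1.5  1.2] [  -6.   -5.  119.   -0.   66. -128.] -0.00021703567111205888
orange [180, 205, 25, 22, 429] [191.9, 215.6] [[ 0.4492 -0.0408  0.059 ]]
orange [138, 289, 14, 10, 69] [143.9, 292.6] [[ 0.5071 -0.0423  0.059 ]]
blue [0, 199, 45, 36, 1018] [19.7, 215.3] [[ 0.5079 -0.1257  0.046 ]]
blue [151, 198, 24, 23, 414] [162.2, 208.9] [[ 0.4611 -0.057   0.046 ]]
[[169.0, 267.0], [256.0, 267.0], [3.0, 225.0]]
4.25 [0.4528 0.0015 0.0435] -148.6 [-0.8 -1.1  0.5]
[0.21, -0.02, 0.05] -1.8
[0.06, 0.03, 0.05] -0.2
[-0.1, 0.08, 0.05] 1.3
[-0.25, 0.12, 0.05] 2.9
[-0.41, 0.16, 0.05] 4.5
[-0.57, 0.2, 0.05] 6.1
[-0.73, 0.23, 0.05] 7.7
[-0.89, 0.26, 0.05] 9.2
[-1.05, 0.28, 0.05] 10.8
[-1.21, 0.3, 0.05] 12.4
[-1.37, 0.31, 0.05] 14.0
[-1.53, 0.32, 0.05] 15.5
[-1.69, 0.32, 0.05] 17.1
[-1.86, 0.32, 0.05] 18.7
[-2.02, 0.32, 0.05] 20.3
[-2.18, 0.31, 0.05] 21.9
[-2.34, 0.29, 0.05] 23.4
[-2.5, 0.28, 0.05] 25.0
[-2.66, 0.25, 0.05] 26.6
[-2.82, 0.23, 0.05] 28.2
```

Scaled: -0.57 cm is -0.0114, -0.41 cm is -0.0082, 6.1 degrees is 0.0339.

Request:
play_rows:
  motion:
    - {"delta_pos":[-0.002,0.0016,0.001],"turn":[0,0,0.0072]}
    - {"delta_pos":[-0.005,0.0024,0.001],"turn":[0,0,0.0161]}
    - {"delta_pos":[-0.0082,0.0032,0.001],"turn":[0,0,0.025]}
    - {"delta_pos":[-0.0114,0.004,0.001],"turn":[0,0,0.0339]}

```text
t: 4.58
eef_pos: [0.4565, 0.0063, 0.0428]
tcp_rot: [-0.22, 0.976, 0.0, 0.0]
ft_force: [1.0, 0.6, -0.0]
width: 0.0002
grip_force: 0.1
```

```bash
cat > s.py <<'E'
from h import *
# peg position from fixed cameras
c=cam("scene");e=cam("side")
for n,x,r in(("S",c,(200,180,290,225)),("D",e,(230,170,300,215))):
    b,l=blobs(x,[4,130,80],[22,255,255],12)
    for s,ce in b:
        if r[0]<ce[0]<r[2] and r[1]<ce[1]<r[3]:
            p=onplane(x,[ce],.046)[0];v=p[:2]-[.4968,-.0368];print(n,s,ce,p.round(4),"r",np.hypot(*v).round(4),"az",np.degrees(np.arctan2(v[1],v[0])).round(1))
cv2.imwrite("pics/s_%.2f.png"%ctrl.get_obs()["t"],cv2.resize(np.hstack([c["pixels"][160:260,180:330],e["pixels"][130:230,200:350]]),(800,267),interpolation=cv2.INTER_CUBIC))
E
python3 s.py; python3 arc.py 18 15 45 20
```

```text
S [257, 198, 6, 3, 17] [259.6, 198.9] [ 0.5113 -0.0502  0.046 ] r 0.0197 az -42.7
S [238, 210, 7, 4, 16] [240.7, 211.4] [ 0.4422 -0.046   0.046 ] r 0.0554 az -170.4
D [247, 183, 6, 3, 15] [249.7, 184.1] [ 0.5192 -0.0136  0.046 ] r 0.0323 az 45.9
D [259, 186, 8, 14, 85] [262.4, 192.6] [0.4712 0.0179 0.046 ] r 0.0604 az 115.0
4.6833 [0.4567 0.0064 0.0429] -154.5 [-0.2 -0.  -0.7]
[0.3, -0.12, -0.01] -2.7
[0.15, -0.06, -0.01] -1.2
[-0.01, -0.01, -0.01] 0.4
[-0.16, 0.03, -0.01] 2.0
[-0.32, 0.07, -0.01] 3.6
[-0.48, 0.11, -0.01] 5.2
[-0.64, 0.15, -0.01] 6.7
[-0.8, 0.17, -0.01] 8.3
[-0.96, 0.2, -0.01] 9.9
[-1.12, 0.22, -0.01] 11.5
[-1.28, 0.23, -0.01] 13.1
[-1.44, 0.25, -0.01] 14.6
[-1.6, 0.25, -0.01] 16.2
[-1.76, 0.26, -0.01] 17.8
[-1.93, 0.25, -0.01] 19.4
[-2.09, 0.25, -0.01] 21.0
[-2.25, 0.24, -0.01] 22.5
[-2.41, 0.22, -0.01] 24.1
[-2.57, 0.2, -0.01] 25.7
[-2.73, 0.18, -0.01] 27.3
```

Geometry confirmed: the finger has turned about 17.7° and the peg about 17°, with about 0 N, so it is at the half-way crest. I'll keep pushing.

Scaled: -2.73 cm is -0.0546, -1.6 cm is -0.032, 27.3 degrees is 0.1517.

Request:
play_rows:
  motion:
    - {"delta_pos":[-0.0032,0.0006,0],"turn":[0,0,0.0111]}
    - {"delta_pos":[-0.0064,0.0014,0],"turn":[0,0,0.02]}
    - {"delta_pos":[-0.0096,0.0022,0],"turn":[0,0,0.0289]}
    - {"delta_pos":[-0.0128,0.003,0],"turn":[0,0,0.0372]}
    - {"delta_pos":[-0.016,0.0034,0],"turn":[0,0,0.0461]}
    - {"delta_pos":[-0.0192,0.004,0],"turn":[0,0,0.055]}
    - {"delta_pos":[-0.0224,0.0044,0],"turn":[0,0,0.0639]}
    - {"delta_pos":[-0.0256,0.0046,0],"turn":[0,0,0.0728]}
    - {"delta_pos":[-0.0288,0.005,0],"turn":[0,0,0.0811]}
    - {"delta_pos":[-0.032,0.005,0],"turn":[0,0,0.09]}
    - {"delta_pos":[-0.0352,0.0052,0],"turn":[0,0,0.0989]}
    - {"delta_pos":[-0.0386,0.005,0],"turn":[0,0,0.1078]}
    - {"delta_pos":[-0.0418,0.005,0],"turn":[0,0,0.1167]}
    - {"delta_pos":[-0.045,0.0048,0],"turn":[0,0,0.125]}
    - {"delta_pos":[-0.0482,0.0044,0],"turn":[0,0,0.1339]}
    - {"delta_pos":[-0.0514,0.004,0],"turn":[0,0,0.1428]}
    - {"delta_pos":[-0.0546,0.0036,0],"turn":[0,0,0.1517]}

```text
t: 6.1
eef_pos: [0.4797, 0.0198, 0.0426]
tcp_rot: [0.016, 1.0, 0.0, -0.001]
ft_force: [-2.3, 1.2, 0.6]
width: 0.0003
grip_force: 1.0
```

```bash
python3 s.py; python3 arc.py 18 45 79 20
```

```text
S [224, 189, 6, 13, 42] [227.4, 196.5] [0.4882 0.0107 0.046 ] r 0.0482 az 100.3
S [263, 200, 6, 3, 17] [265.4, 201.1] [ 0.5078 -0.0648  0.046 ] r 0.0301 az -68.5
S [232, 208, 7, 3, 15] [235.0, 208.9] [ 0.4461 -0.0314  0.046 ] r 0.051 az 173.9
D [248, 186, 8, 13, 68] [251.4, 192.2] [0.4941 0.0266 0.046 ] r 0.0635 az 92.5
6.2 [0.48   0.0198 0.0426] 178.2 [-1.2  1.7  0.2]
[-0.06, -0.0, -0.04] 0.0
[-0.23, 0.05, -0.04] 1.8
[-0.41, 0.1, -0.04] 3.6
[-0.59, 0.14, -0.04] 5.4
[-0.77, 0.18, -0.04] 7.2
[-0.95, 0.21, -0.04] 9.0
[-1.13, 0.23, -0.04] 10.7
[-1.31, 0.25, -0.04] 12.5
[-1.5, 0.27, -0.04] 14.3
[-1.68, 0.28, -0.04] 16.1
[-1.86, 0.28, -0.04] 17.9
[-2.05, 0.27, -0.04] 19.7
[-2.23, 0.27, -0.04] 21.5
[-2.41, 0.25, -0.04] 23.3
[-2.6, 0.23, -0.04] 25.1
[-2.78, 0.2, -0.04] 26.9
[-2.96, 0.17, -0.04] 28.6
[-3.14, 0.14, -0.04] 30.4
[-3.32, 0.09, -0.04] 32.2
[-3.49, 0.04, -0.04] 34.0
```

Scaled: -3.49 cm is -0.0698, -3.32 cm is -0.0664, 32.2 degrees is 0.1789.

Request:
play_rows:
  motion:
    - {"delta_pos":[-0.0046,0.001,0],"turn":[0,0,0.01]}
    - {"delta_pos":[-0.0082,0.002,0],"turn":[0,0,0.02]}
    - {"delta_pos":[-0.0118,0.0028,0],"turn":[0,0,0.03]}
    - {"delta_pos":[-0.0154,0.0036,0],"turn":[0,0,0.04]}
    - {"delta_pos":[-0.019,0.0042,0],"turn":[0,0,0.05]}
    - {"delta_pos":[-0.0226,0.0046,0],"turn":[0,0,0.0594]}
    - {"delta_pos":[-0.0262,0.005,0],"turn":[0,0,0.0694]}
    - {"delta_pos":[-0.03,0.0054,0],"turn":[0,0,0.0794]}
    - {"delta_pos":[-0.0336,0.0056,0],"turn":[0,0,0.0894]}
    - {"delta_pos":[-0.0372,0.0056,0],"turn":[0,0,0.0994]}
    - {"delta_pos":[-0.041,0.0054,0],"turn":[0,0,0.1094]}
    - {"delta_pos":[-0.0446,0.0054,0],"turn":[0,0,0.1194]}
    - {"delta_pos":[-0.0482,0.005,0],"turn":[0,0,0.1294]}
    - {"delta_pos":[-0.052,0.0046,0],"turn":[0,0,0.1394]}
    - {"delta_pos":[-0.0556,0.004,0],"turn":[0,0,0.1494]}
    - {"delta_pos":[-0.0592,0.0034,0],"turn":[0,0,0.1589]}
    - {"delta_pos":[-0.0628,0.0028,0],"turn":[0,0,0.1689]}
    - {"delta_pos":[-0.0664,0.0018,0],"turn":[0,0,0.1789]}
    - {"delta_pos":[-0.0698,0.0008,0],"turn":[0,0,0.1889]}

```text
t: 7.78
eef_pos: [0.5152, 0.019, 0.0427]
tcp_rot: [0.307, 0.952, 0.0, -0.0]
ft_force: [0.8, 0.5, 0.6]
width: 0.0002
grip_force: 0.1
```

```bash
python3 s.py; python3 arc.py 18 80 112 17
```

```text
S [235, 184, 7, 13, 67] [238.0, 190.2] [0.527  0.0084 0.046 ] r 0.0544 az 56.2
S [265, 205, 7, 2, 13] [268.2, 205.5] [ 0.4923 -0.0787  0.046 ] r 0.0422 az -96.1
D [260, 180, 6, 3, 14] [262.5, 181.0] [ 0.5008 -0.0443  0.046 ] r 0.0085 az -62.2
D [238, 189, 6, 5, 21] [240.1, 191.3] [0.519  0.0332 0.046 ] r 0.0734 az 72.4
D [260, 192, 6, 3, 15] [262.3, 192.9] [0.4707 0.0195 0.046 ] r 0.0621 az 114.8
7.8833 [0.5154 0.0187 0.0429] 144.2 [0.5 0.  0.7]
[-0.04, 0.04, -0.01] 1.0
[-0.23, 0.09, -0.01] 3.0
[-0.43, 0.14, -0.01] 5.0
[-0.63, 0.18, -0.01] 7.0
[-0.84, 0.22, -0.01] 9.0
[-1.04, 0.25, -0.01] 11.0
[-1.24, 0.27, -0.01] 13.0
[-1.45, 0.28, -0.01] 15.0
[-1.65, 0.29, -0.01] 17.0
[-1.86, 0.29, -0.01] 19.0
[-2.07, 0.28, -0.01] 21.0
[-2.27, 0.26, -0.01] 23.0
[-2.47, 0.24, -0.01] 25.0
[-2.68, 0.21, -0.01] 27.0
[-2.88, 0.18, -0.01] 29.0
[-3.08, 0.13, -0.01] 31.0
[-3.28, 0.08, -0.01] 33.0
```

Scaled: -2.68 cm is -0.0536, -2.47 cm is -0.0494, 27 degrees is 0.15.

Request:
play_rows:
  motion:
    - {"delta_pos":[-0.0046,0.0018,0],"turn":[0,0,0.0167]}
    - {"delta_pos":[-0.0086,0.0028,0],"turn":[0,0,0.0278]}
    - {"delta_pos":[-0.0126,0.0036,0],"turn":[0,0,0.0389]}
    - {"delta_pos":[-0.0168,0.0044,0],"turn":[0,0,0.05]}
    - {"delta_pos":[-0.0208,0.005,0],"turn":[0,0,0.0611]}
    - {"delta_pos":[-0.0248,0.0054,0],"turn":[0,0,0.0722]}
    - {"delta_pos":[-0.029,0.0056,0],"turn":[0,0,0.0833]}
    - {"delta_pos":[-0.033,0.0058,0],"turn":[0,0,0.0944]}
    - {"delta_pos":[-0.0372,0.0058,0],"turn":[0,0,0.1056]}
    - {"delta_pos":[-0.0414,0.0056,0],"turn":[0,0,0.1167]}
    - {"delta_pos":[-0.0454,0.0052,0],"turn":[0,0,0.1278]}
    - {"delta_pos":[-0.0494,0.0048,0],"turn":[0,0,0.1389]}
    - {"delta_pos":[-0.0516,0.0046,0],"turn":[0,0,0.1444]}
    - {"delta_pos":[-0.0536,0.0042,0],"turn":[0,0,0.15]}

```text
t: 9.05
eef_pos: [0.5382, 0.005, 0.0428]
tcp_rot: [0.521, 0.854, 0.0, 0.0]
ft_force: [-0.4, 1.1, 0.4]
width: -0.0001
grip_force: 0.7
```

```bash
python3 s.py; python3 arc.py 18 105 117 13
```

```text
S [247, 183, 7, 13, 75] [249.7, 189.1] [ 0.5448 -0.0095  0.046 ] r 0.0552 az 29.6
S [232, 200, 6, 3, 15] [234.3, 200.9] [ 0.477  -0.0119  0.046 ] r 0.0318 az 128.5
S [264, 208, 7, 3, 17] [266.7, 209.0] [ 0.4767 -0.0833  0.046 ] r 0.0506 az -113.3
D [267, 181, 6, 3, 12] [269.7, 181.8] [ 0.4832 -0.0472  0.046 ] r 0.0171 az -142.7
D [254, 191, 5, 4, 16] [255.6, 192.4] [0.4852 0.0235 0.046 ] r 0.0614 az 100.9
9.15 [0.5382 0.0047 0.0428] 117.2 [0.4 1.6 0.3]
[0.09, -0.01, -0.02] -1.0
[-0.0, 0.02, -0.02] 0.0
[-0.1, 0.05, -0.02] 1.0
[-0.2, 0.08, -0.02] 2.0
[-0.3, 0.11, -0.02] 3.0
[-0.4, 0.13, -0.02] 4.0
[-0.5, 0.16, -0.02] 5.0
[-0.6, 0.18, -0.02] 6.0
[-0.7, 0.2, -0.02] 7.0
[-0.8, 0.22, -0.02] 8.0
[-0.9, 0.23, -0.02] 9.0
[-1.0, 0.25, -0.02] 10.0
[-1.1, 0.26, -0.02] 11.0
```

Scaled: -0.6 cm is -0.012, 0.18 cm is 0.0036, 6 degrees is 0.0333.

Request:
play_rows:
  motion:
    - {"delta_pos":[-0.002,0.001,0],"turn":[0,0,0.0056]}
    - {"delta_pos":[-0.004,0.0016,0],"turn":[0,0,0.0111]}
    - {"delta_pos":[-0.006,0.0022,0],"turn":[0,0,0.0167]}
    - {"delta_pos":[-0.008,0.0026,0],"turn":[0,0,0.0222]}
    - {"delta_pos":[-0.01,0.0032,0],"turn":[0,0,0.0278]}
    - {"delta_pos":[-0.012,0.0036,0],"turn":[0,0,0.0333]}
    - {"delta_pos":[-0.012,0.0036,0],"turn":[0,0,0.0333]}
    - {"delta_pos":[-0.012,0.0036,0],"turn":[0,0,0.0333]}

```text
t: 9.82
eef_pos: [0.5425, 0.0002, 0.0428]
tcp_rot: [0.565, 0.825, -0.0, 0.0]
ft_force: [-0.7, -0.6, -0.6]
width: 0.0
grip_force: 0.0
```

```bash
python3 s.py; python3 arc.py 18 112 112 1
```

```text
S [255, 183, 6, 14, 72] [257.7, 189.8] [ 0.5502 -0.0255  0.046 ] r 0.0545 az 11.9
S [236, 199, 6, 2, 12] [238.5, 199.5] [ 0.4871 -0.0156  0.046 ] r 0.0233 az 114.7
S [261, 210, 7, 3, 19] [263.7, 211.0] [ 0.466  -0.0824  0.046 ] r 0.055 az -124.1
D [270, 182, 6, 3, 13] [272.4, 182.8] [ 0.4748 -0.0442  0.046 ] r 0.0232 az -161.3
9.9167 [5.424e-01 3.000e-04 4.280e-02] 111.2 [ 0.6 -0.  -1. ]
[-0.01, 0.0, -0.02] -0.0
```

The wheel snapped: peg azimuth about 12°, no force on the fingers. I back off, rise and move above the far side of the knob.

Scaled: -14.6 cm is -0.292, -13 cm is -0.26, 8 degrees is 0.0444.

Request:
play_rows:
  motion:
    - {"delta_pos":[0.014,0,0],"turn":[0,0,0]}
    - {"delta_pos":[0.028,0,0],"turn":[0,0,0]}
    - {"delta_pos":[0.04,0,0],"turn":[0,0,0]}
    - {"delta_pos":[0.04,0,-0.04],"turn":[0,0,0]}
    - {"delta_pos":[0.04,0,-0.1],"turn":[0,0,0]}
    - {"delta_pos":[0.04,0,-0.16],"turn":[0,0,0]}
    - {"delta_pos":[0.04,0,-0.22],"turn":[0,0,0]}
    - {"delta_pos":[0.04,0,-0.26],"turn":[0,0,0]}
    - {"delta_pos":[0,0,-0.26],"turn":[0,0,0.0056]}
    - {"delta_pos":[-0.06,0,-0.26],"turn":[0,0,0.0111]}
    - {"delta_pos":[-0.12,0,-0.26],"turn":[0,0,0.0222]}
    - {"delta_pos":[-0.18,0,-0.26],"turn":[0,0,0.0333]}
    - {"delta_pos":[-0.24,0,-0.26],"turn":[0,0,0.0444]}
    - {"delta_pos":[-0.292,0,-0.26],"turn":[0,0,0.0444]}
    - {"delta_pos":[-0.292,0,-0.26],"turn":[0,0,0.0444]}
    - {"delta_pos":[-0.292,0,-0.26],"turn":[0,0,0.0444]}

```text
t: 11.25
eef_pos: [0.5951, -0.1362, 0.1724]
tcp_rot: [0.622, 0.783, -0.0, -0.0]
ft_force: [-1.2, 0.9, -0.0]
width: -0.0003
grip_force: 0.0
```

```bash
python3 w.py w5; python3 s.py; ls pics
```

```text
11.25 [ 0.5951 -0.1362  0.1724] az 103.08 zax [-0.001  0.    -1.   ] [-1.2  0.9 -0. ] [-18.  11.  88.   0.  81. -31.] -0.0002662231307876407
orange [192, 17, 15, 16, 187] [198.8, 24.7] [[ 0.5151 -0.0094  0.059 ]]
orange [231, 49, 17, 20, 278] [239.1, 58.3] [[ 0.5537 -0.027   0.059 ]]
orange [160, 88, 15, 16, 194] [167.0, 95.6] [[ 0.4961 -0.072   0.059 ]]
blue [172, 11, 15, 17, 204] [178.9, 18.8] [[ 0.4941 -0.0063  0.046 ]]
blue [178, 94, 15, 15, 171] [185.3, 100.7] [[ 0.5097 -0.0733  0.046 ]]
blue [181, 153, 18, 18, 243] [189.4, 161.4] [[ 0.5226 -0.1315  0.046 ]]
[[178.0, 57.0], [133.0, -11.0], [186.0, 161.0]]
S [254, 183, 8, 14, 78] [257.6, 189.5] [ 0.5515 -0.0246  0.046 ] r 0.056 az 12.6
S [260, 210, 8, 3, 19] [263.6, 210.9] [ 0.4663 -0.082   0.046 ] r 0.0545 az -124.0
D [237, 175, 7, 13, 78] [239.9, 181.2] [ 0.5487 -0.0195  0.046 ] r 0.0547 az 18.4
D [270, 182, 6, 3, 14] [272.2, 182.9] [ 0.475  -0.0434  0.046 ] r 0.0228 az -163.1
c1.png
c2.png
s_11.40.png
s_4.68.png
s_6.20.png
s_7.88.png
s_9.15.png
s_9.92.png
scene0.png
side0.png
w1.png
w2.png
w5.png
wrist0.png
```

View pics/w5.png

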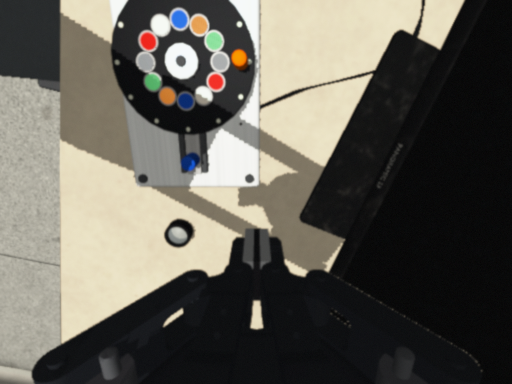

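The wrist view shows the peg at (239,58), at rest on the base's +x side, which is the four-click stop. The knob is at (190,161) and cell B at (179,233), about 60 mm beyond the knob and lower than the fingertips will go. I go down behind the knob at z≈0.030.

Scaled: 14.2 cm is 0.284, 13.5 cm is 0.27.

Request:
play_rows:
  motion:
    - {"delta_pos":[-0.01,-0.07,0],"turn":[0,0,0]}
    - {"delta_pos":[-0.02,-0.142,0],"turn":[0,0,0]}
    - {"delta_pos":[-0.02,-0.142,0.04],"turn":[0,0,0]}
    - {"delta_pos":[-0.02,-0.142,0.08],"turn":[0,0,0]}
    - {"delta_pos":[-0.02,-0.142,0.12],"turn":[0,0,0]}
    - {"delta_pos":[-0.02,-0.142,0.16],"turn":[0,0,0]}
    - {"delta_pos":[-0.02,-0.142,0.2],"turn":[0,0,0]}
    - {"delta_pos":[-0.02,-0.142,0.24],"turn":[0,0,0]}
    - {"delta_pos":[-0.02,-0.142,0.27],"turn":[0,0,0]}
    - {"delta_pos":[-0.02,-0.142,0.284],"turn":[0,0,0]}
    - {"delta_pos":[-0.02,-0.142,0.284],"turn":[0,0,0]}
    - {"delta_pos":[-0.02,-0.142,0.284],"turn":[0,0,0]}

```text
t: 12.4
eef_pos: [0.5284, -0.161, 0.0312]
tcp_rot: [0.621, 0.784, 0.0, -0.0]
ft_force: [0.3, 0.1, 0.1]
width: -0.0002
grip_force: 0.0
```

```bash
cat > k.py <<'E'
from h import *
o=ctrl.get_obs();p=o["eef_pos"];M=R.from_quat(o["tcp_rot"]).as_matrix();y=np.array([-.2284,.9736])
print(o["t"],p.round(4),"ft",o["ft_force"].round(1),"dist to axis along y",((np.array([.4968,-.0368])-p[:2])@y).round(4),"lateral",((p[:2]-[.4968,-.0368])@[.9736,.2284]).round(4))
c=cam("scene");b,_=blobs(c,[100,110,40],[125,255,255],15)
for s,ce in b:
    if 285<ce[0]<315: print("knob",s,ce,[(( [.4968,-.0368]-onplane(c,[ce],.033)[0][:2])@y).round(4)])
E
python3 k.py
```

```text
12.4 [ 0.5284 -0.161   0.0312] ft [0.3 0.1 0.1] dist to axis along y 0.1282 lateral 0.0024
knob [295, 206, 8, 14, 93] [298.9, 212.2] [np.float64(0.0981)]
```

Scaled: 2.2 cm is 0.044, 2.15 cm is 0.043.

Request:
play_rows:
  motion:
    - {"delta_pos":[0.01,-0.001,0],"turn":[0,0,0]}
    - {"delta_pos":[0.018,-0.002,0],"turn":[0,0,0]}
    - {"delta_pos":[0.022,-0.003,0],"turn":[0,0,0]}
    - {"delta_pos":[0.024,-0.004,0],"turn":[0,0,0]}
    - {"delta_pos":[0.026,-0.004,0],"turn":[0,0,0]}
    - {"delta_pos":[0.028,-0.004,0],"turn":[0,0,0]}
    - {"delta_pos":[0.03,-0.004,0],"turn":[0,0,0]}
    - {"delta_pos":[0.032,-0.004,0],"turn":[0,0,0]}
    - {"delta_pos":[0.034,-0.004,0],"turn":[0,0,0]}
    - {"delta_pos":[0.036,-0.004,0],"turn":[0,0,0]}
    - {"delta_pos":[0.038,-0.004,0],"turn":[0,0,0]}
    - {"delta_pos":[0.04,-0.004,0],"turn":[0,0,0]}
    - {"delta_pos":[0.041,-0.004,0],"turn":[0,0,0]}
    - {"delta_pos":[0.042,-0.004,0],"turn":[0,0,0]}
    - {"delta_pos":[0.043,-0.004,0],"turn":[0,0,0]}
    - {"delta_pos":[0.044,-0.004,0],"turn":[0,0,0]}

```text
t: 13.78
eef_pos: [0.5216, -0.1415, 0.0309]
tcp_rot: [0.621, 0.784, -0.0, 0.001]
ft_force: [2.1, -7.0, -1.5]
width: 0.0002
grip_force: 3.7
```

```bash
python3 k.py
```

```text
13.7833 [ 0.5216 -0.1415  0.0309] ft [ 2.1 -7.  -1.5] dist to axis along y 0.1076 lateral 0.0002
knob [290, 205, 7, 14, 87] [293.2, 211.7] [np.float64(0.087)]
```

Scaled: 0.15 cm is 0.003, 0.1 cm is 0.002.

Request:
play_rows:
  motion:
    - {"delta_pos":[0.001,0,0],"turn":[0,0,0]}
    - {"delta_pos":[0.002,0,0],"turn":[0,0,0]}
    - {"delta_pos":[0.003,0,0],"turn":[0,0,0]}
    - {"delta_pos":[0.003,0,0],"turn":[0,0,0]}

```text
t: 14.17
eef_pos: [0.5215, -0.1413, 0.031]
tcp_rot: [0.621, 0.783, -0.001, 0.002]
ft_force: [2.8, -12.5, -2.4]
width: 0.0003
grip_force: 5.8
```

```bash
python3 k.py
```

```text
14.1667 [ 0.5215 -0.1413  0.031 ] ft [  2.8 -12.5  -2.4] dist to axis along y 0.1074 lateral 0.0002
knob [290, 205, 7, 14, 88] [293.2, 211.6] [np.float64(0.087)]
```

The slide is hard against its stop: the force climbs while nothing moves, and the knob reads 87.0 mm. I come away.

Scaled: -16 cm is -0.32, -14 cm is -0.28.

Request:
play_rows:
  motion:
    - {"delta_pos":[-0.01,0,0],"turn":[0,0,0]}
    - {"delta_pos":[-0.024,0,0],"turn":[0,0,0]}
    - {"delta_pos":[-0.036,0,-0.006],"turn":[0,0,0]}
    - {"delta_pos":[-0.04,0,-0.04],"turn":[0,0,0]}
    - {"delta_pos":[-0.04,0,-0.1],"turn":[0,0,0]}
    - {"delta_pos":[-0.06,0,-0.16],"turn":[0,0,0]}
    - {"delta_pos":[-0.08,0,-0.22],"turn":[0,0,0]}
    - {"delta_pos":[-0.1,0,-0.28],"turn":[0,0,0]}
    - {"delta_pos":[-0.1,0,-0.32],"turn":[0,0,0]}
    - {"delta_pos":[-0.1,0,-0.32],"turn":[0,0,0]}
    - {"delta_pos":[-0.1,0,-0.32],"turn":[0,0,0]}
    - {"delta_pos":[-0.1,0,-0.32],"turn":[0,0,0]}

```text
t: 15.22
eef_pos: [0.532, -0.1878, 0.1899]
tcp_rot: [0.621, 0.784, -0.0, -0.001]
ft_force: [0.8, -0.5, -0.4]
width: 0.0001
grip_force: 0.0
```

```bash
python3 k.py; python3 w.py w6
```

```text
15.2167 [ 0.532  -0.1878  0.1899] ft [ 0.8 -0.5 -0.4] dist to axis along y 0.155 lateral -0.0002
knob [290, 205, 8, 14, 81] [293.6, 211.5] [np.float64(0.0876)]
15.2667 [ 0.5316 -0.1875  0.1892] az 103.18 zax [-0.002  0.001 -1.   ] [-1.1 -0.2 -0.2] [-25.   3.  94.   0.  83. -38.] 0.00017610169605314246
orange [313, 9, 16, 18, 231] [320.9, 17.8] [[ 0.5525 -0.0271  0.059 ]]
orange [235, 53, 13, 14, 151] [241.1, 59.5] [[ 0.4902 -0.0767  0.059 ]]
blue [252, 58, 14, 15, 162] [258.7, 64.7] [[ 0.507  -0.0757  0.046 ]]
blue [252, 110, 15, 14, 163] [258.4, 116.5] [[ 0.518  -0.1237  0.046 ]]
[[258.0, 19.0], [224.0, -53.0], [258.0, 125.0]]
```

View pics/w6.png

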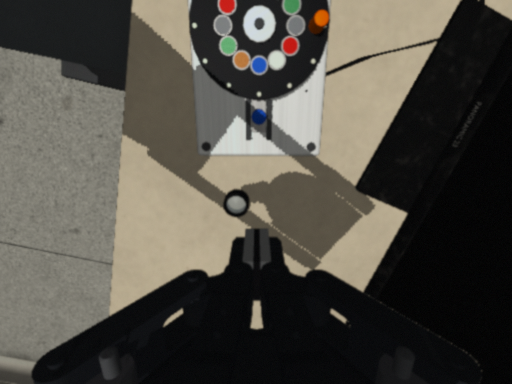

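The wrist view shows the knob moved inward at (258,116), the peg at (321,18) still in its stop, cell B at (236,203) untouched, and the arm clear.

```bash
python3 -c "
from cell import ctrl
print(ctrl.close_job())"
```

```text
the job is handed in; nothing more can be done
None
```

I turned the wheel four clicks clockwise into its stop and pushed the lock slide fully home (knob measured at 87 mm from the wheel's axis). The arm came clear and the job is handed in; lens cell B looked undisturbed, but I didn't re-check lens cell A and the loupe at the end.

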